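# Strip the tube saddle off the brazing jig

### The job

Strip the tube saddle off the brazing jig: lift its loose cap off, set it down gently and flat on a clear part of the steel parts tray's floor, then grip the lower block and rock it side to side, one end up and then the other, until its two tight dowels have walked up out of the base plate. Do not just pull: the plate is not bolted down and has to stay flat where it is on the bench, and the copper tee, the jar and the spare cap are to be left alone. Finish while still holding the block, level and still, straight above its holes with the dowels just clear of the plate (a finger's width or two).

Things in the scene. Friction and masses are not known exactly. Their poses are not given: they have to be found in the camera images.
- plate: steel base plate of the jig, 190 (x) x 120 (y) x 16 mm, 2.9 kg, lying loose on the bench. Origin at the centre of its underside. Two V rests, 34 mm wide and 37 mm high above the plate, stand on it at x = +-76 mm; the saddle stands at its centre. A straight pull of some 40 N on the block lifts the whole plate; rocking up one dowel at a time does not
- socket (a point): centre of the block's seat on the plate's top face, axes as the plate's. Two slots lie at y = +-19 mm from it; in each, spring leaves grip a dowel of the block by friction, about 20 N. A dowel has about 1.2 mm play each way along y, so that the block can be rocked some 0.09 to 0.12 rad each way about its x axis
- block: lower half of the saddle, aluminium, 30 (x) x 56 (y, its long axis) x 34 mm high, 0.16 kg; a half-round channel for 22 mm tube crosses its top along x, two pegs 7 mm high stand on its top at y = +-20 mm. Origin at the centre of its underside, which rests on the plate's top face at the start. Best gripped across its two end faces (56 mm apart along y), low down and firmly (about 100 N)
- dowel_a (a point): centre of the round tip of the dowel under the block's +y end. The two dowels are 8 mm thick and 14 mm long, at y = +-19 mm under the block, their tips 14 mm below the block's origin; at the start they stand 14 mm down in the plate, so that the block must rise 14 mm to be free
- dowel_b (a point): the same point on the dowel under the block's -y end
- cap: upper half of the saddle, aluminium, 34 (x) x 62 (y, its long axis) x 22 mm high, 0.11 kg, resting loosely on the block, its axes along the block's, located by the two pegs (2 mm play; free after 7 mm of lift). Origin at the centre of its underside, 34 mm above the block's origin. A half-round channel crosses its underside along x
- tray: open steel parts tray, fixed, 160 (x) x 250 (y) x 28 mm high, walls and floor 3 mm. Origin at the centre of its underside. Its half towards -y is empty; the +y half holds the spare cap and two screws
- tee: bystander: finished copper tee, 120 mm tube lying across with a 45 mm side branch, 25 mm thick; lies on the bench on the -x side of the plate. Origin under its centre
- flux: bystander: white screw-top jar, 56 mm across, 55 mm high, standing on the bench on the +x side of the plate. Origin under its centre
- spare_cap: bystander: a second cap, the twin of the cap, already lying in the tray near its +y end (tray frame x 0, y about 85 mm, long axis along the tray's x). Two M8 socket screws 50 mm long lie beside it between tray y 20 and 56 mm
Mind the look-alikes: they are no part of the job. Leave any pink or turquoise look-alike of the cap alone.

How it is judged:
By the outcome, as a careful person would: the job done as asked, in the order asked, and still so for the second after the job is handed in, while the arm keeps its last pose, push and grip.
It also fails if it takes over 54 s, if anything falls off the work surface, if the arm or the gripper's body presses on something with over 40 N, if the wrist force passes 120 N, or if a joint passes its speed limit or range.

### The arm

A 6-joint arm with a two-finger parallel gripper is mounted at the origin on the work surface. World frame = base frame: x ahead of the robot, y to its left, z up, the work surface at z = 0. Lengths are in mm, angles in rad, forces in N, time in s.
With the tool pointing down it reaches from about 300 to 775 mm from the base axis. Payload 14.6 kg.
Tool frame: the origin (TCP) lies midway between the tips of the shut fingers; the grasp point (between the pads) lies 19 mm behind it; z points along the fingers, y is the line along which they close (so a half turn about z gives the same grasp; the last joint's range is limited). The gripper opens to 94 mm and grips with 3 to 60 N. Pads are 16 mm wide; open, the fingers measure 119 mm over their backs; the gripper's body (75 mm by 177 mm) begins 78 mm behind the grasp point.
Start: joints at [-1.377, 0.3, 1.521, -0, 1.321, -0.067], TCP at [141.813, -531.393, 205.446] pointing down, gripper open.
Joint ranges: [-3.03, 3.03], [-0.79, 2.21], [0.23, 2.52], [-1.04, 4.18], [0, 3.07], [-2.55, 2.55]. Speed limits (rad/s): [2.22, 2.22, 2.57, 3.14, 3.14, 3.14].

### API

Orientations are given as [roll, pitch, yaw] about the fixed x, y, z axes, in that order (R = Rz(yaw) Ry(pitch) Rx(roll)).
In Python, from cell import manip gives the robot as it stands.
- The arm moves only by the shell command python3 -m creep 'ROWS' [OPENING] [FORCE]. ROWS is text: rows parted by semicolons, each of 6 numbers parted by spaces: the shift along the tool's x, y, z normalised to -1 to 1, where 1 is 4 cm, then the turn, a rotation vector about the tool's x, y, z normalised to -1 to 1, where 1 is pi rad. In form: dx dy dz ax ay az; .... A call has 1 to 20 rows; each row shifts and turns the commanded pose from where the row before left it, along the tool's axes as they then stand; what a row does not reach is not made up. A row lasts 1/8 s, in which the tool goes at most 62.5 mm and 10.7 degrees, less where a joint would pass 70% of its speed; a pose out of reach is approached as far as the arm can. A call with a number of a shift or a turn outside -1 to 1 is refused whole. A call with a gripper value outside its range is refused whole. OPENING is the closure, from 0 (fully open) to 1 (shut), set as the call begins (- or left out, the last holds). The fingers move at their own pace and stop on an object; FORCE is the grip in N (left out, the last holds). Time passes only in rows, so rows that do not move let the fingers close. It gives the time, the measured TCP pose, the force, the opening and the grip force at its end, in the units of the state.
- manip.read_state(): the state, without advancing time (a new reading comes with each control period).
- manip.camera(name): name is "scene" or "top" or "wrist"; returns a dict with "color" (420x560x3 uint8, red, green, blue), "range_z" (420x560 float32, mm along the optical axis (not along the pixel's ray), 0 where there is no reading), "camera_matrix" (3x3 intrinsics, pixels), "k1" (the pictures are not rectified: a ray, as slopes to the right and down, at radius r is drawn at 1 + k1 r^2 times it, then the intrinsics apply), "T" (4x4, takes a point from camera to world coordinates). Camera axes: x right, y down, z forward; pixel columns grow to the right and rows downward; lengths in mm; the calibration is good to about 2 mm. A picture is of the moment at which its call begins.
- manip.sign_off(): hands the job in; it is judged then, once.
The state is a dict: "clock": time; "joints": joint angles; "qd": joint speeds; "effort": joint torques, N m; "eef_pos": TCP position; "eef_rot": TCP orientation; "wrist_force": force on the tool from outside, world axes, zero at the start; "moment": the same for the moment, N m; "finger_gap": finger opening in mm; "finger_force": force on a finger pad.
Only numpy, scipy, OpenCV 4.12 (cv2) and the standard library are available. Lean on these libraries where they do the work, as an engineer would, in place of code of your own. Each camera call takes 0.05 s, during which the arm holds its last target. There are 200 camera calls.

## Working session

There is one attempt and no reset: what is moved stays moved. The work goes in short steps, Python scripts to look and compute and a shell command to move; the robot and the scene stay as the last step left them, time stands still between calls to the robot, and variables do not carry over. Pictures are saved under pics/ and viewed, at most 10 in all, crops included, and the job is handed in when it is done.

```bash
ls; mkdir -p pics
cat > h.py <<'E'
import numpy as np, cv2
from cell import manip
def shot(n):
    c=manip.camera(n); return c
def cloud(c):
    K=np.array(c["camera_matrix"]);k1=c["k1"];T=np.array(c["T"])
    h,w=c["range_z"].shape
    u,v=np.meshgrid(np.arange(w),np.arange(h))
    p=np.stack([u,v],-1).reshape(-1,1,2).astype(float)
    s=cv2.undistortPoints(p,K,np.array([k1,0,0,0.])).reshape(h,w,2)
    z=c["range_z"].astype(float)
    P=np.dstack([s[...,0]*z,s[...,1]*z,z])
    W=P@T[:3,:3].T+T[:3,3]; W[z<=0]=np.nan
    return W
E
python3 - <<'E'
from h import *
s=manip.read_state();print(s)
ims=[]
for n in("top","scene"):
    c=shot(n);np.savez(f"{n}0.npz",**c)
    cv2.imwrite(f"pics/{n}0.png",c["color"][...,::-1]);print(n,np.array(c["T"]).round(2).tolist(),c["k1"])
E
```

```text
pics
{'clock': 0.0, 'joints': array([-1.37660954e+00,  3.00484180e-01,  1.52158465e+00, -1.93113345e-05,
        1.32069193e+00, -6.66126637e-02]), 'qd': array([ 7.38233224e-04,  4.20198470e-04, -3.25650196e-04,  2.00627611e-03,
       -6.93991862e-04, -1.87618834e-05]), 'effort': array([-3.45092318e-03, -5.31810522e+01, -3.52736306e+01,  7.06806011e-02,
        2.43765773e-02, -9.82852157e-05]), 'eef_pos': array([ 141.75383821, -531.14646594,  204.87764363]), 'eef_rot': array([-3.14042589e+00, -5.90898949e-05,  2.60804206e-01]), 'wrist_force': array([0.76676678, 0.55159932, 0.61527386]), 'moment': array([-0.00345828, -0.00967393,  0.02605055]), 'finger_force': 0.0, 'finger_gap': 93.80758134172747}
top [[-0.01, -0.99, 0.1, 455.6], [-1.0, 0.01, 0.02, 9.56], [-0.02, -0.1, -0.99, 1208.9], [0.0, 0.0, 0.0, 1.0]] -0.02637199369221565
scene [[-0.05, 0.52, -0.85, 1519.62], [1.0, 0.04, -0.03, 62.85], [0.02, -0.86, -0.52, 641.73], [0.0, 0.0, 0.0, 1.0]] 0.01587443135063614
```

View pics/top0.png

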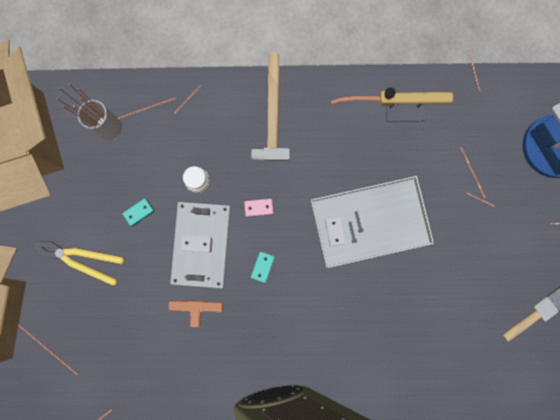

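View pics/scene0.png

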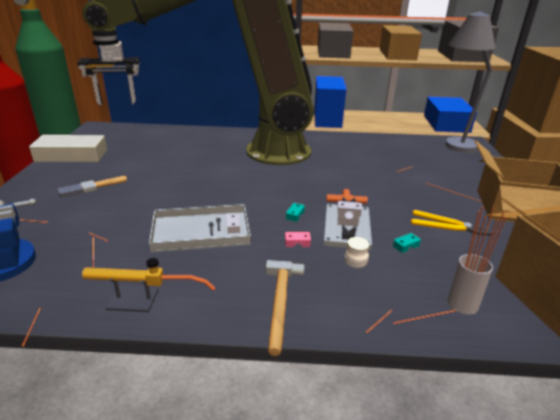

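The top view shows the plate at about (200,245), with the jar at (196,180), the tee at (195,308), and the tray at (372,222). Cap-like things:
- grey at (197,244) on the jig
- grey at (336,232) in the tray, which is the spare
- pink at (258,208)
- turquoise at (138,212) and (263,267)

The grey one at (197,244), on the plate between the V rests, fits the description. I'll measure it and confirm with a crop.

Run:
```python
from h import *
c=dict(np.load("top0.npz"));W=cloud(c);col=c["color"]
cv2.imwrite("pics/crop1.png",cv2.resize(col[170:320,130:440][...,::-1],None,fx=2.5,fy=2.5,interpolation=cv2.INTER_CUBIC))
def rect(name,u0,u1,v0,v1,z0,z1):
    R=W[v0:v1,u0:u1].reshape(-1,3);m=(R[:,2]>z0)&(R[:,2]<z1);P=R[m]
    r=cv2.minAreaRect(P[:,:2].astype(np.float32));print(name,len(P),"c",np.round(r[0],1),"size",np.round(r[1],1),"ang",round(r[2],2),"z",np.round(np.median(P[:,2]),1),"mean",P.mean(0).round(1))
rect("plate",160,240,195,295,10,24)
rect("cap",175,220,230,260,62,82)
rect("rests",160,240,195,295,35,58)
rect("tray",305,440,170,275,1,40)
rect("trayrim",305,440,170,275,20,40)
rect("trayfloor",375,420,190,245,-5,12)
rect("spare",322,348,212,250,15,40)
print(W[244,197],W[235,336],W[215,400],W[300,350])
```

```text
plate 3568 c [515.8 216.7] size [121.6 190.7] ang 85.29 z 16.3 mean [514.3 214.8  16.3]
cap 444 c [515.7 216.7] size [62.9 34. ] ang 85.04 z 72.3 mean [515.4 216.1  72.1]
rests 228 c [514.7 214.5] size [ 58.6 167. ] ang 79.61 z 47.0 mean [513.1 216.   46.4]
tray 9229 c [ 565.1 -185.6] size [316.  244.1] ang 89.33 z 3.7 mean [ 564.5 -182.2    6.4]
trayrim 1001 c [ 564.4 -179.6] size [160.6 251.7] ang 12.1 z 26.6 mean [ 558.9 -149.8   26.5]
trayfloor 2446 c [ 575.3 -242.8] size [104.3 129. ] ang 88.32 z 3.3 mean [ 574.8 -242.2    3.4]
spare 425 c [538.2 -85.5] size [66.3 53.3] ang 9.88 z 25.3 mean [541.1 -93.6  25.4]
[513.36157539 212.36459102  71.37649898] [532.84217771 -97.37355745  27.73671904] [ 579.3140511  -249.21123909    5.4300037 ] [ 384.41571434 -128.95905679    1.92652168]
```

View pics/crop1.png

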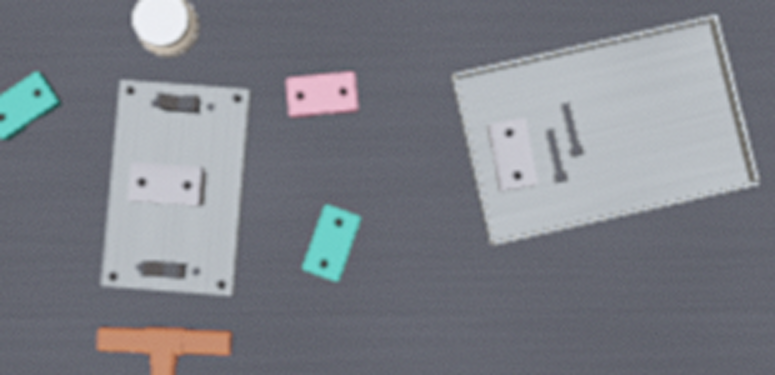

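The crop at (166,184), scale 2.5, shows the grey cap on the jig between the dark V rests. The spare lies in the tray at crop (511,155), and the tray's right (-y) half is empty. The measured sizes are right: plate 190x121, cap 62.9x34, top at about z 72. Now I'll turn and travel over.

```bash
R='0.386 -0.971 0 0 0 0'; python3 -m creep '0 0 0 0 0 0.055; 0 0 0 0 0 0.055; 0.2 -0.5 0 0 0 0; 0.386 -0.971 0 0 0 0; 0.386 -0.971 0 0 0 0; 0.386 -0.971 0 0 0 0; 0.386 -0.971 0 0 0 0; 0.386 -0.971 0 0 0 0; 0.386 -0.971 0 0 0 0; 0.386 -0.971 0 0 0 0; 0.386 -0.971 0 0 0 0; 0.386 -0.971 0 0 0 0; 0.386 -0.971 0 0 0 0; 0.386 -0.971 0 0 0 0; 0.386 -0.971 0 0 0 0; 0.386 -0.971 0 0 0 0; 0.386 -0.971 0 0 0 0; 0.386 -0.971 0 0 0 0; 0.386 -0.971 0 0 0 0; 0.386 -0.971 0 0 0 0'
```

```text
clock: 2.6
eef_pos: [469.3, 124.9, 205.2]
eef_rot: [3.141, 0.0, -0.085]
wrist_force: [0.8, -0.6, 0.2]
finger_gap: 94.4
finger_force: 0.0
```

```bash
python3 -m creep '0.386 -0.971 0.3 0 0 0; 0.186 -0.471 0.5 0 0 0; 0 0 0.3 0 0 0; 0 0 0 0 0 0; 0 0 0 0 0 0'
cat >> h.py <<'E'
def rect(W,name,z0,z1,c0=(515.7,216.7),r=60):
    R=W.reshape(-1,3);m=(R[:,2]>z0)&(R[:,2]<z1)&(np.abs(R[:,:2]-c0).max(1)<r);P=R[m]
    if len(P)<5: print(name,"none");return
    q=cv2.minAreaRect(P[:,:2].astype(np.float32));print(name,len(P),"c",np.round(q[0],1),"size",np.round(q[1],1),"ang",round(q[2],2),"z",np.round(np.median(P[:,2]),1))
def todelta(target):
    from scipy.spatial.transform import Rotation as Ro
    s=manip.read_state();R=Ro.from_euler("xyz",s["eef_rot"]).as_matrix()
    print("pos",s["eef_pos"].round(2),"rot",s["eef_rot"].round(4),"units",(R.T@(np.array(target)-s["eef_pos"])/40).round(3))
E
python3 - <<'E'
from h import *
c=shot("wrist");W=cloud(c);cv2.imwrite("pics/w1.png",c["color"][...,::-1])
rect(W,"cap",62,82);rect(W,"plate",11,22,r=130);todelta((515.7,216.7,54))
E
```

```text
clock: 3.22
eef_pos: [496.7, 178.4, 162.3]
eef_rot: [-3.141, -0.001, -0.086]
wrist_force: [-0.2, -0.1, 0.1]
finger_gap: 94.3
finger_force: 0.0
cap 2642 c [513.6 214.8] size [61.3 34.3] ang 85.13 z 72.8
plate 15956 c [515.7 216.5] size [260.  259.5] ang 0.01 z 16.7
pos [496.82 178.51 162.39] rot [-3.1411e+00 -1.3000e-03 -8.5600e-02] units [ 0.385 -0.99   2.711]
```

View pics/w1.png

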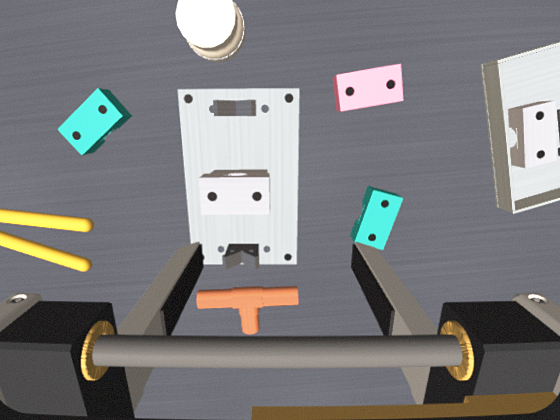

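The wrist view shows the cap on the jig at (235,192) with the fingers straddling its line. The tee is at (248,300) and the jar at (210,25), both clear. The two cameras agree within 2 mm, so I'll go lower and look again.

```bash
python3 -m creep '0.179 -0.482 0.3 0 0 0; 0.178 -0.481 0.5 0 0 0; 0 0 0.5 0 0 0; 0 0 0.2 0 0 0; 0 0 0 0 0 0; 0 0 0 0 0 0'
python3 - <<'E'
from h import *
W=cloud(shot("wrist"));rect(W,"cap",66,82);rect(W,"plate",11,22,r=130);todelta((515.7,216.7,54))
E
```

```text
clock: 4.03
eef_pos: [514.5, 216.1, 102.5]
eef_rot: [-3.141, -0.001, -0.085]
wrist_force: [-0.9, -0.2, -0.3]
finger_gap: 94.2
finger_force: 0.0
cap 3889 c [514.1 214.9] size [62.3 33.7] ang 85.24 z 72.6
plate 21905 c [522.7 199.2] size [259.  260.4] ang 13.44 z 16.7
pos [514.5  216.21 102.46] rot [-3.141e+00 -1.400e-03 -8.500e-02] units [ 0.027 -0.014  1.211]
```

```bash
python3 -m creep '0.01 0.01 0.4 0 0 0; 0 0 0.4 0 0 0; 0 0 0.3 0 0 0; 0 0 0.11 0 0 0; 0 0 0 0 0 0; 0 0 0 0 0 0'; python3 -m creep '0 0 0 0 0 0; 0 0 0 0 0 0; 0 0 0 0 0 0; 0 0 0 0 0 0; 0 0 0 0 0 0; 0 0 0 0 0 0' 1 25
```

```text
clock: 4.82
eef_pos: [514.7, 215.9, 53.5]
eef_rot: [-3.141, -0.001, -0.085]
wrist_force: [0.0, 0.1, -0.3]
finger_gap: 94.0
finger_force: 0.0
clock: 5.58
eef_pos: [514.5, 215.8, 53.1]
eef_rot: [-3.142, -0.0, -0.085]
wrist_force: [-0.7, 0.0, 0.6]
finger_gap: 62.1
finger_force: 25.0
```

```bash
python3 -m creep '0 0 -0.1 0 0 0; 0 0 -0.15 0 0 0; 0 0 -0.25 0 0 0; 0 0 -0.5 0 0 0; 0 0 -0.7 0 0 0; 0 0 -0.5 0 0 0; 0 0 0 0 0 0'
python3 - <<'E'
from h import *
W=cloud(shot("top"));rect(W,"blocktop",40,62,r=45);rect(W,"trayrim",20,40,c0=(564,-180),r=150);todelta((577.4,-240.2,100))
E
```

```text
clock: 6.45
eef_pos: [515.1, 216.0, 142.8]
eef_rot: [-3.14, -0.003, -0.085]
wrist_force: [-0.4, -0.1, -0.0]
finger_gap: 61.8
finger_force: 25.0
blocktop none
trayrim 978 c [ 564.6 -179.5] size [161.  251.5] ang 12.08 z 26.6
pos [514.57 215.83 141.42] rot [-3.1411e+00 -9.0000e-04 -8.4800e-02] units [ 2.53  11.227  1.033]
```

```bash
python3 -m creep '0.09 0.4 0 0 0 0; 0.18 0.8 0 0 0 0; 0.18 0.8 0 0 0 0; 0.18 0.8 0 0 0 0; 0.18 0.8 0 0 0 0; 0.18 0.8 0 0 0 0; 0.18 0.8 0 0 0 0; 0.18 0.8 0 0 0 0; 0.18 0.8 0 0 0 0; 0.18 0.8 0 0 0 0; 0.18 0.8 0 0 0 0; 0.18 0.8 0 0 0 0; 0.18 0.8 0 0 0 0; 0.18 0.8 0 0 0 0; 0.1 0.427 0 0 0 0; 0 0 0.3 0 0 -0.047; 0 0 0.5 0 0 -0.047; 0 0 0.3 0 0 0; 0 0 0 0 0 0; 0 0 0 0 0 0'
python3 - <<'E'
from h import *
todelta((577.4,-240.2,7))
c=shot("wrist");W=cloud(c);cv2.imwrite("pics/w2.png",c["color"][...,::-1])
rect(W,"floor",-2,8,c0=(577,-240),r=60)
E
```

```text
clock: 9.0
eef_pos: [577.5, -240.3, 97.7]
eef_rot: [3.141, -0.001, 0.209]
wrist_force: [0.2, 0.4, -0.7]
finger_gap: 61.8
finger_force: 25.0
pos [ 577.54 -240.31   97.72] rot [ 3.1411e+00 -7.0000e-04  2.0870e-01] units [-0.004 -0.005  2.268]
floor 11428 c [ 580.7 -240. ] size [120.  112.6] ang 89.99 z 3.7
```

View pics/w2.png

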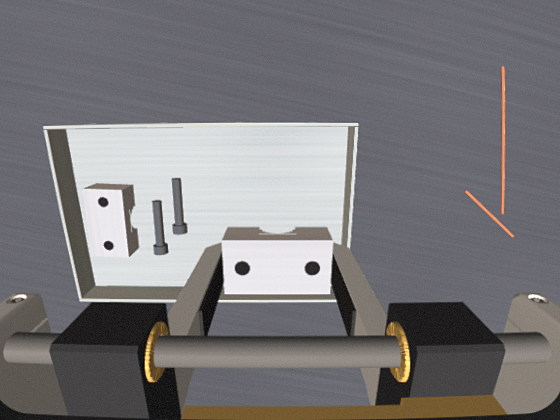

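The wrist view shows the cap level in the fingers at (277,262), over the empty half of the tray. The screws at (160,225) and the spare at (110,220) are clear. Lowering.

```bash
python3 -m creep '0 0 0.4 0 0 0; 0 0 0.6 0 0 0; 0 0 0.6 0 0 0; 0 0 0.35 0 0 0; 0 0 0.15 0 0 0; 0 0 0.05 0 0 0; 0 0 0 0 0 0; 0 0 0 0 0 0';  python3 -m creep '0 0 0.02 0 0 0; 0 0 0.02 0 0 0; 0 0 0.02 0 0 0; 0 0 0 0 0 0; 0 0 0 0 0 0'
```

```text
clock: 10.05
eef_pos: [577.5, -240.4, 11.7]
eef_rot: [3.141, -0.001, 0.211]
wrist_force: [-0.8, -0.3, -0.6]
finger_gap: 61.9
finger_force: 25.0
clock: 10.68
eef_pos: [577.3, -240.3, 8.7]
eef_rot: [3.142, -0.0, 0.211]
wrist_force: [-0.5, -0.7, -0.6]
finger_gap: 61.5
finger_force: 25.0
```

```bash
python3 -m creep '0 0 0.02 0 0 0; 0 0 0.02 0 0 0; 0 0 0 0 0 0; 0 0 0 0 0 0'
```

```text
clock: 11.18
eef_pos: [577.3, -240.2, 7.1]
eef_rot: [3.142, -0.0, 0.211]
wrist_force: [-0.4, 0.6, -1.1]
finger_gap: 62.1
finger_force: 25.0
```

```bash
python3 -m creep '0 0 0.02 0 0 0; 0 0 0 0 0 0; 0 0 0 0 0 0'
```

```text
clock: 11.55
eef_pos: [577.3, -240.2, 6.3]
eef_rot: [-3.142, -0.0, 0.211]
wrist_force: [-1.0, 1.0, -0.7]
finger_gap: 61.8
finger_force: 25.0
```

```bash
python3 -m creep '0 0 0.015 0 0 0; 0 0 0 0 0 0; 0 0 0 0 0 0'
```

```text
clock: 11.92
eef_pos: [577.3, -240.2, 6.1]
eef_rot: [3.141, -0.0, 0.211]
wrist_force: [-2.9, 1.8, 4.9]
finger_gap: 61.6
finger_force: 25.0
```

```bash
python3 -m creep '0 0 0.015 0 0 0; 0 0 0 0 0 0; 0 0 0 0 0 0'
```

```text
clock: 12.3
eef_pos: [577.3, -240.3, 6.1]
eef_rot: [3.141, -0.0, 0.211]
wrist_force: [-5.6, 3.3, 12.0]
finger_gap: 61.9
finger_force: 25.0
```

```bash
python3 -m creep '0 0 -0.01 0 0 0; 0 0 -0.01 0 0 0; 0 0 0 0 0 0'; python3 -m creep '0 0 0 0 0 0; 0 0 0 0 0 0; 0 0 0 0 0 0' 0.2; python3 -m creep '0 0 -0.2 0 0 0; 0 0 -0.5 0 0 0; 0 0 -0.8 0 0 0; 0 0 -0.8 0 0 0; 0 0 -0.8 0 0 0; 0 0 -0.3 0 0 0.047; 0 0 0 0 0 0.047; 0 0 0 0 0 0' 0.2
python3 - <<'E'
from h import *
W=cloud(shot("wrist"));rect(W,"cap",18,35,c0=(577,-240),r=45)
todelta((514.6,215.8,130))
E
```

```text
clock: 12.68
eef_pos: [577.3, -240.2, 6.1]
eef_rot: [3.142, -0.0, 0.211]
wrist_force: [-2.9, 2.0, 5.3]
finger_gap: 62.2
finger_force: 25.0
clock: 13.05
eef_pos: [577.2, -240.2, 5.7]
eef_rot: [-3.141, 0.0, 0.211]
wrist_force: [-0.5, 0.0, -0.0]
finger_gap: 75.0
finger_force: 0.0
clock: 14.05
eef_pos: [577.4, -240.3, 143.3]
eef_rot: [3.141, -0.001, -0.084]
wrist_force: [-0.6, -0.7, 0.6]
finger_gap: 75.4
finger_force: 0.0
cap 2145 c [ 576.3 -240.1] size [34.6 62. ] ang 11.91 z 25.8
pos [ 577.36 -240.27  142.89] rot [ 3.1412e+00 -1.0000e-03 -8.1600e-02] units [ -2.493 -11.236   0.315]
```

The cap lies flat in the tray (top z 25.8, 62x34.6). Back to the block.

```bash
python3 -m creep '-0.09 -0.4 0 0 0 0; -0.18 -0.8 0 0 0 0; -0.18 -0.8 0 0 0 0; -0.18 -0.8 0 0 0 0; -0.18 -0.8 0 0 0 0; -0.18 -0.8 0 0 0 0; -0.18 -0.8 0 0 0 0; -0.18 -0.8 0 0 0 0; -0.18 -0.8 0 0 0 0; -0.18 -0.8 0 0 0 0; -0.18 -0.8 0 0 0 0; -0.18 -0.8 0 0 0 0; -0.18 -0.8 0 0 0 0; -0.18 -0.8 0 0 0 0; -0.08 -0.43 0.3 0 0 0; 0 0 0.5 0 0 0; 0 0 0.3 0 0 0; 0 0 0 0 0 0; 0 0 0 0 0 0' 0.15
python3 - <<'E'
from h import *
c=shot("wrist");W=cloud(c);cv2.imwrite("pics/w3.png",c["color"][...,::-1]);rect(W,"block",28,62,r=38);todelta((514.5,215.6,21))
W=cloud(shot("top"));rect(W,"plate",10,24,r=110)
E
```

```text
clock: 16.48
eef_pos: [515.6, 215.7, 98.3]
eef_rot: [-3.141, -0.001, -0.085]
wrist_force: [0.2, -0.1, 0.7]
finger_gap: 79.8
finger_force: 0.0
block 2966 c [514.1 214.9] size [56.2 30.3] ang 86.1 z 49.5
pos [515.63 215.77  98.5 ] rot [-3.1412e+00 -9.0000e-04 -8.5000e-02] units [-0.03   0.007  1.938]
plate 988 c [516.  217.3] size [218.3 197.4] ang 89.92 z 16.4
```

View pics/w3.png

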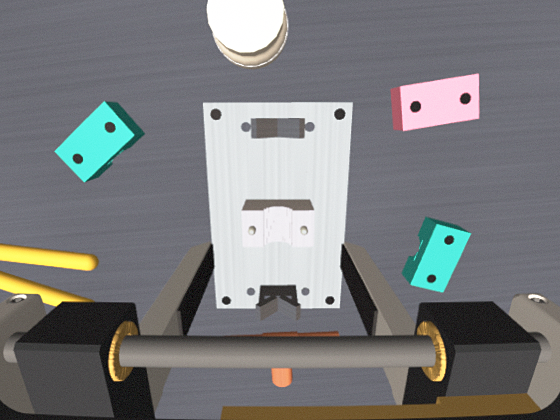

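The block is exposed with its channel and pegs, at (278,225). The tee is clear below and the plate undisturbed. Going down and closing lightly first to find the centre.

```bash
python3 -m creep '-0.03 0.005 0.4 0 0 0; 0 0 0.6 0 0 0; 0 0 0.5 0 0 0; 0 0 0.3 0 0 0; 0 0 0.12 0 0 0; 0 0 0 0 0 0; 0 0 0 0 0 0'; python3 -m creep '0 0 0 0 0 0; 0 0 0 0 0 0; 0 0 0 0 0 0; 0 0 0 0 0 0; 0 0 0 0 0 0' 1 5
```

```text
clock: 17.45
eef_pos: [514.4, 215.9, 21.7]
eef_rot: [-3.141, -0.001, -0.085]
wrist_force: [0.9, 0.3, 0.1]
finger_gap: 79.7
finger_force: 0.0
clock: 18.08
eef_pos: [514.1, 215.4, 21.2]
eef_rot: [3.141, 0.0, -0.085]
wrist_force: [-1.5, -5.1, 3.7]
finger_gap: 56.3
finger_force: 5.0
```

```bash
python3 -m creep '0 0.015 0 0 0 0; 0 0 0 0 0 0; 0 0 0 0 0 0'; python3 -m creep '0 0 0 0 0 0; 0 0 0 0 0 0; 0 0 0 0 0 0; 0 0 0 0 0 0' 1 60; python3 -c "
from h import *
s=manip.read_state();print(s['moment'],s['wrist_force'],s['eef_pos'],s['eef_rot'])"
```

```text
clock: 18.45
eef_pos: [514.1, 215.3, 21.2]
eef_rot: [-3.141, -0.0, -0.085]
wrist_force: [-1.0, -0.8, 3.1]
finger_gap: 55.9
finger_force: 5.0
clock: 18.95
eef_pos: [514.1, 215.3, 21.2]
eef_rot: [-3.141, -0.0, -0.085]
wrist_force: [-1.3, 1.1, 5.4]
finger_gap: 55.5
finger_force: 60.0
[0.04123875 0.25777779 0.00159396] [-1.26640126  1.09586221  5.43549069] [514.09331174 215.29757457  21.19320851] [-3.14134531e+00 -2.50987434e-04 -8.47380070e-02]
```

```bash
python3 -m creep '0 0.0065 -0.015 0.007 0 0; 0 0.0065 -0.015 0.007 0 0; 0 0 0 0 0 0; 0 0 0 0 0 0'
cat > st.py <<'E'
from h import *
from scipy.spatial.transform import Rotation as Ro
s=manip.read_state();R=Ro.from_euler("xyz",s["eef_rot"]).as_matrix()
R0=Ro.from_euler("xyz",[np.pi,0,-0.0847]).as_matrix()
B=Ro.from_euler("z",-0.0847).as_matrix()
th=Ro.from_matrix(B.T@R@R0.T@B).as_rotvec()
d=B.T@(s["eef_pos"]-np.array([514.1,215.3,21.2]))
dRb=Ro.from_rotvec(th).as_matrix()
print("t",round(s["clock"],2),"tilt",th.round(4),"dTCP",d.round(2))
for n,y in(("a",19),("b",-19)):
    p=np.array([0,y,-19.]);q=d+dRb@p-p;print(n,"tip moved",q.round(2))
print("F",(B.T@s["wrist_force"]).round(1),"M",(B.T@s["moment"]).round(2),"gap",round(s["finger_gap"],1),"q6",s["joints"].round(2))
E
python3 st.py
```

```text
clock: 19.45
eef_pos: [514.0, 214.9, 22.3]
eef_rot: [-3.096, -0.0, -0.085]
wrist_force: [0.5, 5.3, 2.7]
finger_gap: 55.7
finger_force: 60.0
t 19.45 tilt [ 0.0456 -0.0002 -0.0006] dTCP [-0.02 -0.4   1.11]
a tip moved [-0.01  0.45  2.  ]
b tip moved [-0.03  0.49  0.26]
F [0.1 5.3 2.7] M [1.23 0.04 0.02] gap 55.7 q6 [0.31 0.52 1.67 0.05 0.93 1.93]
```

```bash
python3 -m creep '0 0.006 -0.015 0.0065 0 0; 0 0.006 -0.015 0.0065 0 0; 0 0 0 0 0 0; 0 0 0 0 0 0' >/dev/null; python3 st.py
python3 - <<'E'
from h import *
c=shot("wrist");W=cloud(c);np.savez("w4.npz",**c)
R=W.reshape(-1,3)
def tilt(n,m,c0=(514.3,215.3)):
    P=R[m];P=P[np.isfinite(P).all(1)]
    B=P[:,:2]-c0;th=-0.085;x=B[:,0]*np.cos(th)+B[:,1]*np.sin(th);y=-B[:,0]*np.sin(th)+B[:,1]*np.cos(th)
    for _ in range(2):
        A=np.c_[x,y,np.ones(len(x))];k=np.linalg.lstsq(A,P[:,2],rcond=None)[0];e=abs(A@k-P[:,2])<1.5;x,y,P=x[e],y[e],P[e]
    print(n,len(P),k.round(4))
b=R-np.array([514.3,215.3,0]);yb=b[:,0]*.0847+b[:,1]*.9964;xb=b[:,0]*.9964-b[:,1]*.0847
tilt("blocktop",(np.abs(xb)<14)&(np.abs(yb)>12)&(np.abs(yb)<27)&(R[:,2]>44)&(R[:,2]<60))
tilt("plate",(np.abs(xb)<90)&(np.abs(yb)<58)&(np.abs(xb)>18)&(R[:,2]>12)&(R[:,2]<24))
E
```

```text
t 19.95 tilt [ 0.0865 -0.0003 -0.0004] dTCP [-0.02 -0.77  2.21]
a tip moved [-0.01  0.8   3.93]
b tip moved [-0.02  0.94  0.64]
F [0.6 6.9 0.2] M [ 1.42 -0.1   0.08] gap 55.5 q6 [0.29 0.51 1.69 0.1  0.91 1.88]
blocktop 1822 [-1.10000e-03  8.83000e-02  5.30984e+01]
plate 24566 [4.00000e-04 1.00000e-04 1.67382e+01]
```

Rock 1 is good: the block follows (0.088 rad measured) and the plate is flat. Now rocking the other way.

```bash
python3 -m creep '0 -0.006 -0.010 -0.0066 0 0; 0 -0.006 -0.010 -0.0066 0 0; 0 -0.006 -0.010 -0.0066 0 0; 0 -0.006 -0.010 -0.0066 0 0; 0 0 0 0 0 0' >/dev/null; python3 st.py;  python3 -m creep '0 -0.006 -0.010 -0.0066 0 0; 0 -0.006 -0.010 -0.0066 0 0; 0 -0.006 -0.010 -0.0066 0 0; 0 -0.006 -0.010 -0.0066 0 0; 0 0 0 0 0 0; 0 0 0 0 0 0' >/dev/null; python3 st.py
cat > look.py <<'E'
from h import *
W=cloud(shot("wrist"));R=W.reshape(-1,3)
b=R-np.array([514.3,215.3,0]);yb=b[:,0]*.0847+b[:,1]*.9964;xb=b[:,0]*.9964-b[:,1]*.0847
def fit(n,m):
    x,y,z=xb[m],yb[m],R[m][:,2]
    for _ in range(3):
        A=np.c_[x,y,np.ones(len(x))];k=np.linalg.lstsq(A,z,rcond=None)[0];e=abs(A@k-z)<1.5;x,y,z=x[e],y[e],z[e]
    print(n,len(z),k.round(4))
f=np.isfinite(R).all(1)
fit("blocktop",f&(np.abs(xb)<14)&(np.abs(yb)>12)&(np.abs(yb)<27)&(R[:,2]>46)&(R[:,2]<100))
fit("plate",f&(np.abs(xb)<90)&(np.abs(yb)<58)&(np.abs(xb)>18)&(R[:,2]>12)&(R[:,2]<24))
E
python3 look.py
```

```text
t 20.62 tilt [0.0023 0.0008 0.0001] dTCP [-0.4  -0.26  3.11]
a tip moved [-0.41 -0.21  3.16]
b tip moved [-0.41 -0.21  3.07]
F [ 1.9  5.5 -6.9] M [ 1.2  -0.4  -0.01] gap 55.3 q6 [0.33 0.53 1.66 0.   0.95 1.98]
t 21.38 tilt [-0.0806  0.0014 -0.0002] dTCP [-0.53  0.4   4.48]
a tip moved [-0.55 -1.19  3.01]
b tip moved [-0.56 -1.07  6.07]
F [  2.7   3.2 -13.9] M [ 1.28 -0.61  0.08] gap 55.8 q6 [ 0.37  0.55  1.63 -0.09  1.01  2.07]
blocktop 685 [ 4.00000e-02 -3.90600e-01  6.06365e+01]
plate 24130 [4.00000e-04 6.00000e-04 1.67174e+01]
```

```bash
sed -i 's/(np.abs(xb)<14)&/(np.abs(xb)<13)\&(np.abs(xb)>6)\&/; s/R\[:,2\]>46)&(R\[:,2\]<100/R[:,2]>44)\&(R[:,2]<80/' look.py; sed -i 's/abs(A@k-z)<1.5/abs(A@k-z)<max(1.2,2*np.median(abs(A@k-z)))/' look.py; python3 look.py
python3 - <<'E'
from h import *
c=shot("wrist");cv2.imwrite("pics/w5.png",cv2.resize(c["color"][130:340,150:420][...,::-1],None,fx=2.5,fy=2.5))
E
```

```text
blocktop 1124 [-3.10000e-03 -8.11000e-02  5.52095e+01]
plate 23083 [4.00000e-04 7.00000e-04 1.67215e+01]
```

View pics/w5.png

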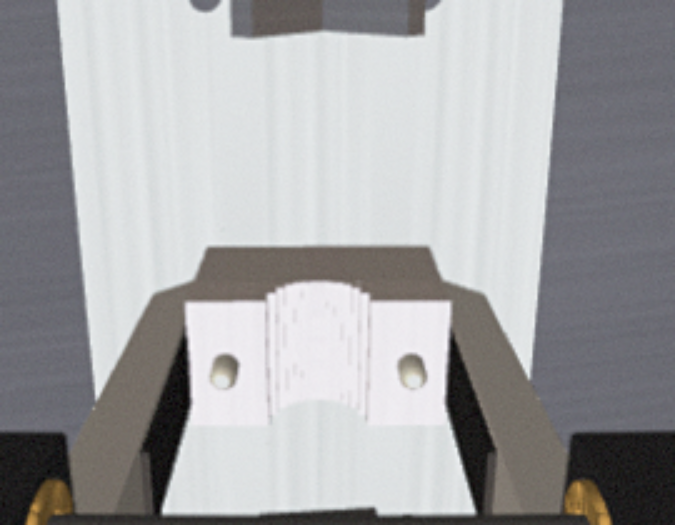

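The crop shows the block firm between the pads (pegs at (224,372) and (412,372)), and the depth fit gives -0.081 rad with the plate flat. Rock 3.

```bash
python3 -m creep '0.0015 0.006 -0.010 0.0066 0 0; 0.0015 0.006 -0.010 0.0066 0 0; 0.0015 0.006 -0.010 0.0066 0 0; 0.0015 0.006 -0.010 0.0066 0 0; 0.0015 0.006 -0.010 0.0066 0 0; 0.0015 0.006 -0.010 0.0066 0 0; 0.0015 0.006 -0.010 0.0066 0 0; 0.0015 0.006 -0.010 0.0066 0 0; 0 0 0 0 0 0; 0 0 0 0 0 0' >/dev/null; python3 st.py; python3 look.py
```

```text
t 22.77 tilt [ 0.0855 -0.0002 -0.0001] dTCP [ 0.48 -1.37  9.78]
a tip moved [ 0.49  0.18 11.47]
b tip moved [0.48 0.32 8.22]
F [-4.8 -5.4 -7.2] M [-1.18  1.03  0.02] gap 55.5 q6 [0.29 0.5  1.69 0.1  0.92 1.89]
blocktop 878 [4.40000e-03 9.38000e-02 6.07452e+01]
plate 21791 [3.0000e-04 2.0000e-04 1.6756e+01]
```

```bash
python3 -m creep '-0.002 -0.0075 -0.010 -0.0066 0 0; -0.002 -0.0075 -0.010 -0.0066 0 0; -0.002 -0.0075 -0.010 -0.0066 0 0; -0.002 -0.0075 -0.010 -0.0066 0 0; -0.002 -0.0075 -0.010 -0.0066 0 0; -0.002 -0.0075 -0.010 -0.0066 0 0; -0.002 -0.0075 -0.010 -0.0066 0 0; -0.002 -0.0075 -0.010 -0.0066 0 0; 0 0 0 0 0 0; 0 0 0 0 0 0' >/dev/null; python3 st.py; python3 look.py
```

```text
t 24.07 tilt [-0.0804 -0.0003 -0.0001] dTCP [-0.15  1.34 11.94]
a tip moved [-0.15 -0.25 10.47]
b tip moved [-0.15 -0.13 13.52]
F [ 0.1  1.1 -0.9] M [ 0.37  0.02 -0.02] gap 55.8 q6 [ 0.37  0.54  1.62 -0.09  1.02  2.07]
blocktop 1048 [ 1.70000e-03 -8.23000e-02  6.27814e+01]
plate 21329 [1.00000e-04 9.00000e-04 1.67322e+01]
```

```bash
python3 -m creep '0 0.008 -0.010 0.0064 0 0; 0 0.008 -0.010 0.0064 0 0; 0 0.008 -0.010 0.0064 0 0; 0 0.008 -0.010 0.0064 0 0; 0 0.008 -0.010 0.0064 0 0; 0 0.008 -0.010 0.0064 0 0; 0 0.008 -0.010 0.0064 0 0; 0 0.008 -0.010 0.0064 0 0; 0 0 0 0 0 0; 0 0 0 0 0 0' >/dev/null; python3 st.py; python3 look.py
```

```text
t 25.38 tilt [ 0.0796 -0.     -0.0001] dTCP [-0.23 -1.37 15.11]
a tip moved [-0.23  0.08 16.68]
b tip moved [-0.24  0.2  13.66]
F [ 0.1  0.1 -1.1] M [-0.02  0.01  0.01] gap 55.4 q6 [0.29 0.49 1.68 0.09 0.94 1.89]
blocktop 955 [1.30000e-03 8.17000e-02 6.60196e+01]
plate 20701 [1.00000e-04 5.00000e-04 1.67719e+01]
```

```bash
python3 -m creep '0.0015 -0.0086 -0.010 -0.0063 0 0; 0.0015 -0.0086 -0.010 -0.0063 0 0; 0.0015 -0.0086 -0.010 -0.0063 0 0; 0.0015 -0.0086 -0.010 -0.0063 0 0; 0 0 -0.02 0 0 0; 0 0 -0.05 0 0 0; 0 0 -0.05 0 0 0; 0 0 -0.05 0 0 0; 0 0 -0.05 0 0 0; 0 0 -0.05 0 0 0; 0 0 -0.03 0 0 0; 0 0 0 0 0 0; 0 0 0 0 0 0; 0 0 0 0 0 0; 0 0 0 0 0 0' >/dev/null; python3 st.py; python3 look.py
python3 - <<'E'
from h import *
c=shot("top");cv2.imwrite("pics/top2.png",c["color"][...,::-1]);W=cloud(c)
rect(W,"cap",18,35,c0=(577,-240),r=45);rect(W,"block",50,80,r=40)
c=shot("scene");cv2.imwrite("pics/scene2.png",cv2.resize(c["color"][150:290,130:430][...,::-1],None,fx=2.5,fy=2.5))
E
```

```text
t 27.3 tilt [ 0.0006  0.0001 -0.0001] dTCP [-2.000e-02 -1.100e-01  2.871e+01]
a tip moved [-2.000e-02 -1.000e-01  2.872e+01]
b tip moved [-0.03 -0.1  28.7 ]
F [-0.1 -0.1 -1. ] M [-0.01 -0.01 -0.03] gap 55.8 q6 [0.33 0.49 1.65 0.   1.   1.99]
blocktop 1117 [-3.00000e-03  9.00000e-04  7.92414e+01]
plate 18250 [-2.0000e-04  4.0000e-04  1.6768e+01]
cap 416 c [ 578.3 -238.9] size [34.2 64.1] ang 11.77 z 25.2
block none
```

View pics/scene2.png

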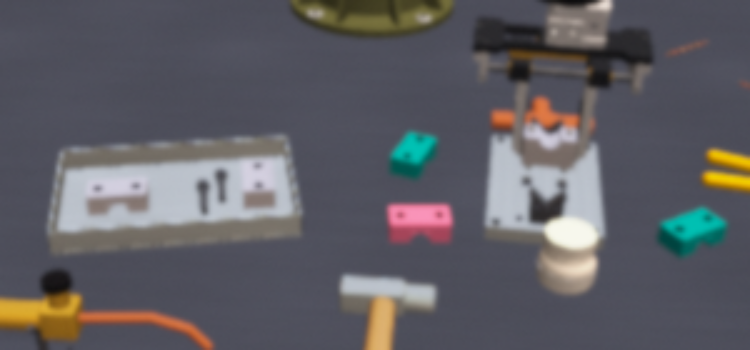

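The picture shows the cap flat in the tray's empty half at (117,192). The block is held level above the plate at (551,145), and the tee, jar and spare cap are untouched. Measured tips are 14.7 mm above the plate, the tilt is below 0.001 rad, and the lateral error is 0.1 mm. Handing in.

```bash
python3 -c "
from cell import manip
print(manip.sign_off())"
```

```text
the job is handed in; nothing more can be done
None
```

The job is handed in at about 27 s of the 54 s: the cap lies flat in the tray's empty half, and the rocked-out block is held level with its dowels about 15 mm above their holes; the plate read flat at every check.

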